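Hold a new fan against the sprung mount of a storage box

TASK

A colleague is about to screw the new fan - the smaller of the two black fans standing on the table - to the sprung steel frame on the back of the white storage box. Grip the small fan, lift it off the table, bring it in front of the frame and press it gently straight against the frame, upright, square and centred over the opening, with about 9 N, so that the springs are squeezed about half-way and never bottomed. Keep that push steady for a few seconds and finish while still gripping and pushing: do not let go, and leave everything else on the table where it is.

Things in the scene. Friction and masses are not known exactly. Their poses are not given: they have to be found in the camera images.
- fan_center (a point): centre of the small (new) fan: black square box fan, 60 mm wide (its y), 60 mm tall (its z, up), 25 mm thick (its x, the fan's axis), about 90 g, loose. It stands on an edge, centre 30 mm up, one 60 x 60 face roughly towards the robot, left or right of the table's middle. Its sides are solid: grip it across the 60 mm width, firmly if you like. Either face may go against the frame.
- spare_center (a point): centre of the old fan, to be left alone: the same look but 80 x 80 x 25 mm, standing upright on the other side of the table, centre 40 mm up
- mount_face (a point): square steel frame the fan goes on: 54 mm wide (y) and tall (z), 4 mm thick, opening 44 mm square. Origin: centre of the opening in the FRONT face (robot side), 58 mm above the table; x points level into the storage box (the pressing direction), z up. It moves with joint mount_slide. Centred fan just touching: its centre is 12.5 mm in front of the origin, at the same height, nothing below to carry it.
- mount_slide (a joint): how far the frame has been pushed in along its x against its four springs, m: 0 at rest, 0.018 at the hard stop. The springs have no preload and take 1.0 N per mm (9 mm = 9 N). The frame comes back by itself.
- case: white storage box lying on its side, fixed: 200 mm deep (its x), 165 mm wide (y), 100 mm tall; origin at the centre of its underside, x level away from the robot's side. Its back face looks roughly towards the robot (turned up to 0.35 rad either way); the frame stands 50 mm out from that face at rest, on four pins.
- screwdriver: screwdriver with black handle, 150 mm long along its x, up to 30 mm tall, lying on the table nearer the robot; bystander
- screw_dish: shallow aluminium dish for screws, 80 x 60 x 18 mm, origin under its centre; bystander
- drive: 3.5-inch disk drive lying flat, 147 x 102 x 27 mm, origin under its centre; bystander
- adapter: black power adapter, 110 x 50 x 32 mm, origin under its centre; bystander
- mug: white mug, 80 mm across, 95 mm tall, origin under its centre; bystander
Things that resemble listed ones, but are neither listed nor needed, are in the scene too. What is shaped like the part that bears fan_center but red is not meant.

How it is judged:
By the outcome, as a careful person would: the job done as asked, in the order asked, and still so for the second after the job is handed in, while the arm keeps its last pose, push and grip.
It also fails if it takes over 45 s, if anything falls off the work surface, if the arm or the gripper's body presses on something with over 40 N, if the wrist force passes 120 N, or if a joint passes its speed limit or range.

ROBOT

A 6-joint arm with a two-finger parallel gripper is mounted at the origin on the work surface. World frame = base frame: x ahead of the robot, y to its left, z up, the work surface at z = 0. Lengths are in m, angles in rad, forces in N, time in s.
With the tool pointing down it reaches from about 0.35 to 0.975 m from the base axis. Payload 17.4 kg.
Tool frame: the origin (TCP) lies at the centre of the arm's flange, where the gripper is bolted on; the fingertips stand 173 mm ahead of it and the grasp point (between the pads) lies 155 mm ahead of it; z points along the fingers, y is the line along which they close (so a half turn about z gives the same grasp; the last joint's range is limited). The gripper opens to 85 mm and grips with 20 to 120 N. Pads are 22 mm wide; open, the fingers measure 114 mm over their backs; the gripper's body (76 mm by 85 mm) begins 54 mm behind the grasp point. The pads swing forward as they close: fully open they stand 13 mm farther back than shut.
Start: joints at [1.164, 0.116, 1.442, -0, 1.584, -0.038], TCP at [0.243, 0.63, 0.405] pointing down, gripper open.
Joint ranges: [-2.83, 2.83], [-0.83, 2.19], [0.07, 2.5], [-1.14, 4.28], [0.01, 3], [-2.97, 2.97]. Speed limits (rad/s): [1.89, 1.89, 2.22, 3.14, 3.14, 3.14].

INTERFACE

Orientations are given as [roll, pitch, yaw] about the fixed x, y, z axes, in that order (R = Rz(yaw) Ry(pitch) Rx(roll)).
In Python, from workcell import manip, capture, ticket, read_time_s, read_joint_pos, read_dq, read_joint_efforts, read_position, read_orientation, read_contact_force, read_torque, read_opening, read_finger_force gives the robot as it stands. The module is installed in compiled form; this text tells all that it offers. Calls block until the motion is done:
- manip.move_pose(position, orientation): joint-space move of the TCP to a pose.
- manip.line_to(position, speed=0.15, frame=None): straight line of the TCP; frame=None keeps the orientation; speed is the mean speed in m/s.
- manip.move_j(angles): joint-space move.
- manip.open_gripper() and manip.grasp(): open the fingers fully, or close them until they stop; the grip force is fixed at half the most.
- manip.wait(seconds).
- manip.inverse_kinematics(position, orientation): joint angles nearest the present ones, or None.
- capture(name): name is "scene" or "top" or "wrist"; returns a dict with "image" (420x560x3 uint8, red, green, blue), "camera_matrix" (3x3 intrinsics, pixels), "rvec" (rotation vector, rad) and "tvec" (3), from world to camera coordinates, as OpenCV has them. Camera axes: x right, y down, z forward; pixel columns grow to the right and rows downward; lengths in m; the calibration is good to about 2 mm. The wrist camera is an equidistant fisheye: a pixel r from the principal point sees the ray r / f radians off the axis. A picture is of the moment at which its call begins. There is no depth.
A pose or a line that the arm cannot do raises manip.Unreachable and nothing moves.
- ticket.finish_job(): hands the job in; it is judged then, once.
Readings, each from a call of its own:
- read_time_s(): time.
- read_joint_pos(): joint angles.
- read_dq(): joint speeds.
- read_joint_efforts(): joint torques, N m.
- read_position(): TCP position.
- read_orientation(): TCP orientation.
- read_contact_force(): force on the tool from outside, world axes, zero at the start.
- read_torque(): the same for the moment, N m.
- read_opening(): finger opening in m.
- read_finger_force(): force on a finger pad.
Only numpy, scipy, OpenCV 4.12 (cv2) and the standard library are available. Lean on these libraries where they do the work, as an engineer would, in place of code of your own. Each camera call takes 0.05 s, during which the arm holds its last target. There are 200 camera calls.

## Working session

There is one attempt and no reset: what is moved stays moved. The work goes in short steps, each a Python script; the robot and the scene stay as the last script left them, time stands still between calls to the robot, and variables do not carry over. Pictures are saved under pics/ and viewed, at most 10 in all, crops included, and the job is handed in when it is done.

```bash
mkdir -p pics; python3 - <<'E'
from workcell import *
import cv2,pickle
d={}
for n in("scene","top"):
    c=capture(n);d[n]=c;cv2.imwrite(f"pics/{n}0.png",cv2.resize(c["image"][:,:,::-1],(800,600),interpolation=cv2.INTER_CUBIC))
    print(n,c["camera_matrix"],c["rvec"],c["tvec"])
pickle.dump(d,open("d.pkl","wb"));print(read_time_s(),read_orientation(),read_contact_force())
E
```

```text
scene [[543.74564546   0.         275.90513977]
 [  0.         543.74564546 209.79574669]
 [  0.           0.           1.        ]] [ 0.76269311  2.43784009 -1.254273  ] [ 0.4372761  -0.15910682  1.79186952]
top [[510.76701583   0.         277.35675765]
 [  0.         510.76701583 208.13849845]
 [  0.           0.           1.        ]] [ 2.17560604 -2.1316493   0.18507634] [0.01774197 0.58286242 1.05362338]
0.1 [-3.14056778e+00  3.00934401e-06  2.77283970e+00] [0.2485158  0.54226965 0.07436239]
```

View pics/scene0.png

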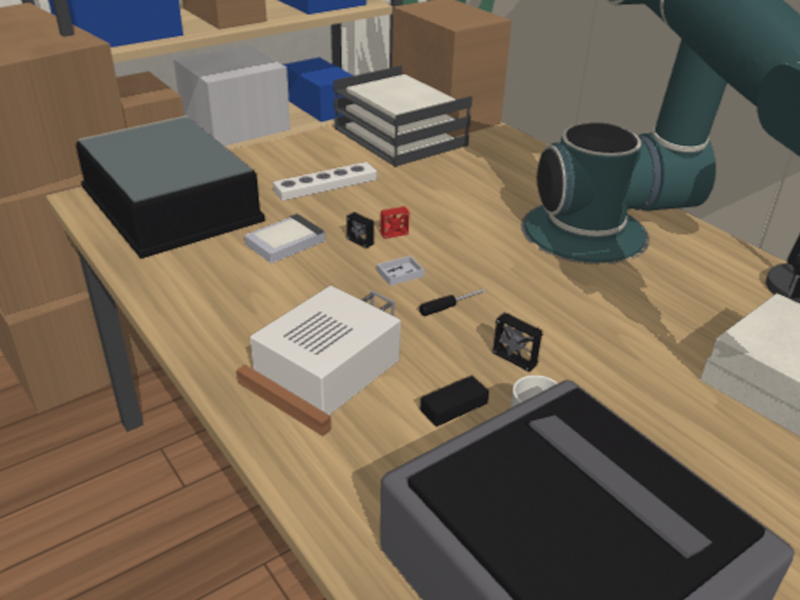

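View pics/top0.png

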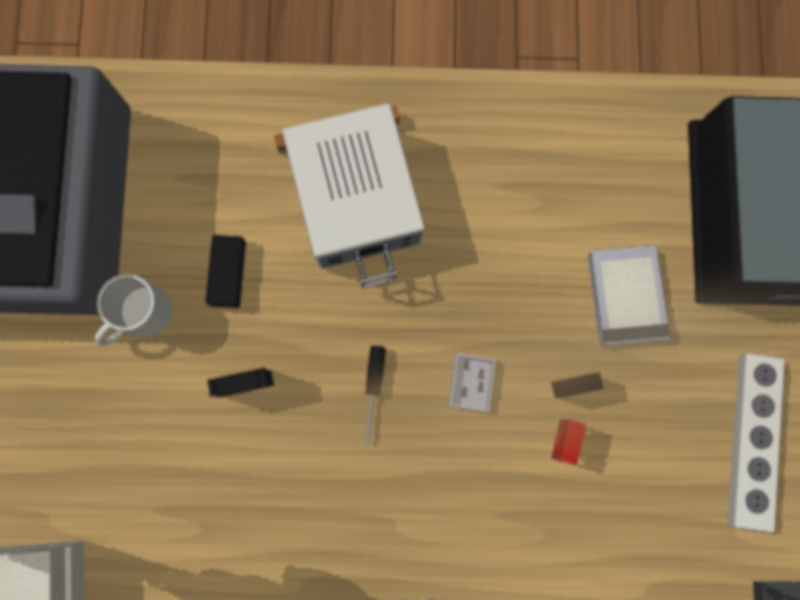

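```bash
cat > h.py <<'E'
import numpy as np,cv2
from scipy.spatial.transform import Rotation as Ro
def ray(c,u,v,fish=False):
    K=c["camera_matrix"];R=cv2.Rodrigues(np.asarray(c["rvec"],float))[0];t=np.asarray(c["tvec"],float).ravel()
    a=np.array([(u-K[0,2])/K[0,0],(v-K[1,2])/K[1,1]])
    if fish:
        r=np.linalg.norm(a)+1e-12;d=np.r_[a/r*np.sin(r),np.cos(r)]
    else: d=np.r_[a,1]
    return -R.T@t,R.T@d
def at_z(c,u,v,z,fish=False):
    o,d=ray(c,u,v,fish);return o+d*(z-o[2])/d[2]
def proj(c,P,fish=False):
    K=c["camera_matrix"];R=cv2.Rodrigues(np.asarray(c["rvec"],float))[0];t=np.asarray(c["tvec"],float).ravel()
    q=np.atleast_2d(P)@R.T+t
    if fish:
        rho=np.hypot(q[:,0],q[:,1]);s=np.arctan2(rho,q[:,2])/rho
        a=q[:,:2]*s[:,None]
    else: a=q[:,:2]/q[:,2:]
    return a*[K[0,0],K[1,1]]+K[:2,2]
E
python3 - <<'E'
from h import *
import pickle
d=pickle.load(open("d.pkl","rb"))
def p(n,u,v,z): print(n,u,v,at_z(d["top"],u*.7,v*.7,z).round(4))
for a in [("fan L",552,382,.06),("fan R",602,375,.06),("spare",208,382,.08),("spare",271,370,.08),("frame L",361,284,.085),("frame R",396,277,.085),
 ("case",283,129,.1),("case",390,104,.1),("case",423,228,.1),("case",318,259,.1),("sd",375,348,.02),("sd",369,443,.01),("dish",472,382,.01)]:p(*a)
T=[]
for n,u,v in(("top",577,385),("top",376,270),("scene",360,230),("scene",375,305)):
    u*=.7;v*=.7;x,y=int(u-25),int(v-18.75);print(n,x,y)
    T.append(cv2.resize(d[n]["image"][y:y+38,x:x+50,::-1],(400,304),interpolation=cv2.INTER_CUBIC)[:300])
cv2.imwrite("pics/c1.png",np.vstack([np.hstack(T[:2]),np.hstack(T[2:])]))
E
```

```text
fan L 552 382 [ 0.4598 -0.2002  0.06  ]
fan R 602 375 [ 0.4714 -0.274   0.06  ]
spare 208 382 [0.4494 0.2953 0.08  ]
spare 271 370 [0.4682 0.207  0.08  ]
frame L 361 284 [0.5945 0.0819 0.085 ]
frame R 396 277 [0.606  0.0314 0.085 ]
case 283 129 [0.8204 0.202  0.1   ]
case 390 104 [0.8637 0.0454 0.1   ]
case 423 228 [ 0.6761 -0.006   0.1   ]
case 318 259 [0.6269 0.1439 0.1   ]
sd 375 348 [0.5074 0.0599 0.02  ]
sd 369 443 [0.3651 0.0657 0.01  ]
dish 472 382 [ 0.4593 -0.0892  0.01  ]
top 378 250
top 238 170
scene 226 142
scene 237 194
```

View pics/c1.png

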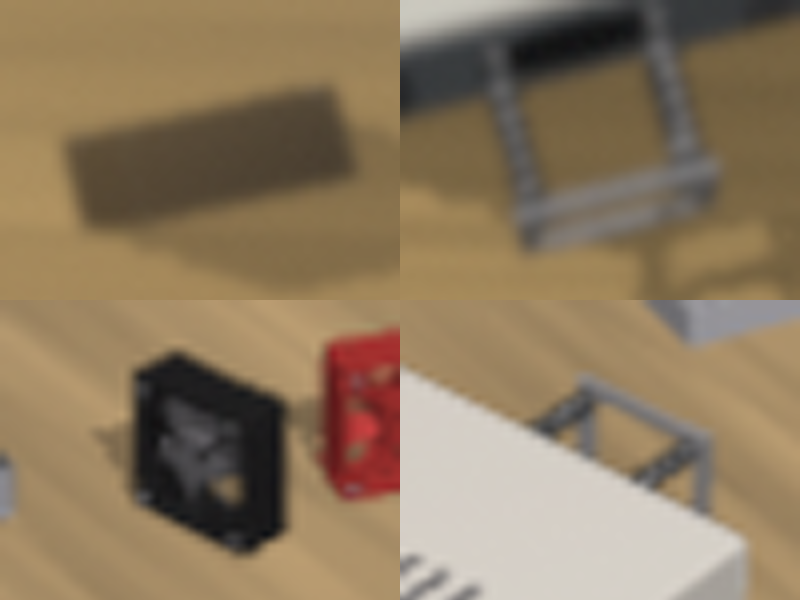

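The small fan is on the right: top-view crop corners are about (65,138), (330,88), (357,178) and (90,230), where the left pair lies on the table because its side face shows. The frame's top bar runs (516,213)–(718,163). I'll move above the fan for a closer look.

```bash
python3 - <<'E'
from h import *
from workcell import *
import pickle
d=pickle.load(open("d.pkl","rb"));c=d["top"]
print("cam",ray(c,0,0)[0].round(3))
q=lambda u,v,z:at_z(c,378+u/8-.5,250+v/8-.5,z)[:2]
tr,br,tl,bl=q(330,88,.06),q(357,178,.06),q(65,138,0),q(90,230,0)
print("fan",tr,br,tl,bl,np.mean([tr,br,tl,bl],0),np.linalg.norm(tr-tl),np.linalg.norm(tr-br))
w=(tl+bl-tr-br);yaw=np.arctan2(-w[0],w[1]);print("yaw",yaw)
ctr=np.mean([tr,br,tl,bl],0)
q=lambda u,v,z:at_z(c,238+(u-400)/8-.5,170+v/8-.5,z)[:2]
L,R,l,r=q(516,216,.085),q(718,166,.085),q(526,248,.031),q(706,210,.031)
for a,b in((L,R),(l,r)): print("frame",a,b,(a+b)/2,np.linalg.norm(a-b),np.arctan2((b-a)[0],-(b-a)[1]))
best=None
for y in(yaw,yaw+np.pi):
    p=[ctr[0]-.03,ctr[1],.36];o=[np.pi,0,y];j=manip.inverse_kinematics(p,o);print(j)
    if j is not None:
        k=max(abs(np.array(j)-read_joint_pos()))
        if best is None or k<best[0]:best=(k,p,o)
manip.move_pose(*best[1:]);print(best,read_time_s(),read_contact_force())
c=capture("wrist");pickle.dump(c,open("w1.pkl","wb"))
print(c["camera_matrix"],ray(c,c["camera_matrix"][0,2],c["camera_matrix"][1,2],True))
cv2.imwrite("pics/w1.png",cv2.resize(c["image"][:,:,::-1],(800,600),interpolation=cv2.INTER_CUBIC))
E
```

```text
cam [0.419 0.052 1.128]
fan [ 0.47546707 -0.26850606] [ 0.45217911 -0.27507157] [ 0.46345702 -0.21262343] [ 0.43843409 -0.21920409] [ 0.45738432 -0.24385129] 0.05715863535759218 0.02419576207122608
yaw 0.22651493886557142
frame [0.59929342 0.08343733] [0.61364739 0.03141446] [0.60647041 0.0574259 ] 0.053966804658181135 0.26921824850866816
frame [0.59988081 0.08211964] [0.61147761 0.03339056] [0.60567921 0.0577551 ] 0.05009000262278284 0.2336391671171536
[-5.70342614e-01 -2.76739053e-01  1.88326936e+00 -4.44089210e-16
  1.53506234e+00  7.73938774e-01]
[-0.57034261 -0.27673905  1.88326936  0.          1.53506234 -2.36765388]
(np.float64(1.7345978662962949), [np.float64(0.42738431926501663), np.float64(-0.243851287429252), 0.36], [3.141592653589793, 0, np.float64(0.22651493886557142)]) 3.2333 [ 0.01223623 -0.22888595  0.40853119]
[[325.1922621   0.        282.7987826]
 [  0.        325.1922621 203.593278 ]
 [  0.          0.          1.       ]] (array([ 0.50608522, -0.22528633,  0.32951122]), array([-0.3082804 , -0.07056941, -0.94867442]))
```

View pics/w1.png

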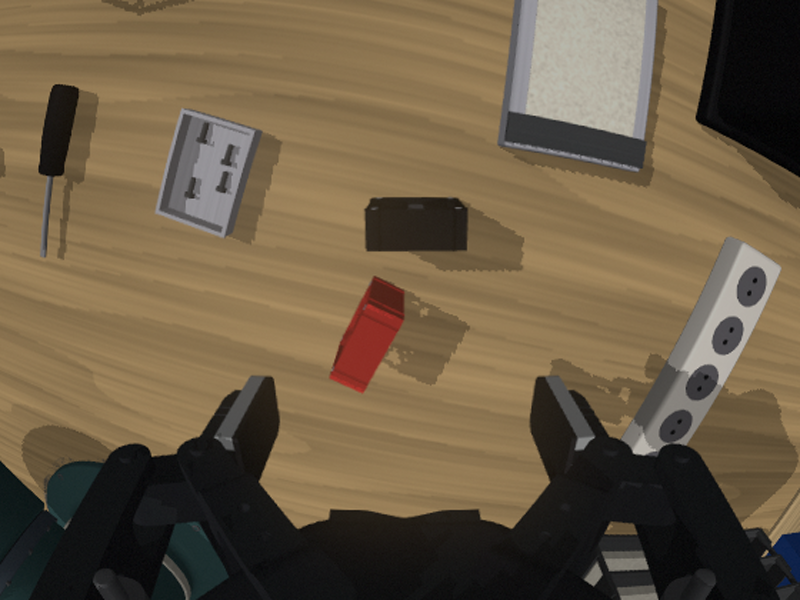

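```bash
python3 - <<'E'
from h import *
import pickle
c=pickle.load(open("w1.pkl","rb"))
im=c["image"][130:285,210:350,::-1]
cv2.imwrite("pics/w1c.png",cv2.resize(im,None,fx=3.87,fy=3.87,interpolation=cv2.INTER_CUBIC)[:600])
for n,u,v,z in(("nl",365.5,250.5,.06),("nr",467.5,250,.06),("fl",365.5,208,.06),("fr",467.5,206,.06),("redA",375,277,.0),("redB",405,292,.06),("redC",365,392,.06),("redD",330,378,.06)):
    print(n,at_z(c,u*.7-.15,v*.7-.15,z,True).round(4))
E
```

```text
nl [ 0.4382 -0.2171  0.06  ]
nr [ 0.4523 -0.2764  0.06  ]
fl [ 0.4633 -0.2118  0.06  ]
fr [ 0.478  -0.2696  0.06  ]
redA [ 0.4048 -0.2262  0.    ]
redB [ 0.418  -0.2459  0.06  ]
redC [ 0.3428 -0.2357  0.06  ]
redD [ 0.3478 -0.2109  0.06  ]
```

View pics/w1c.png

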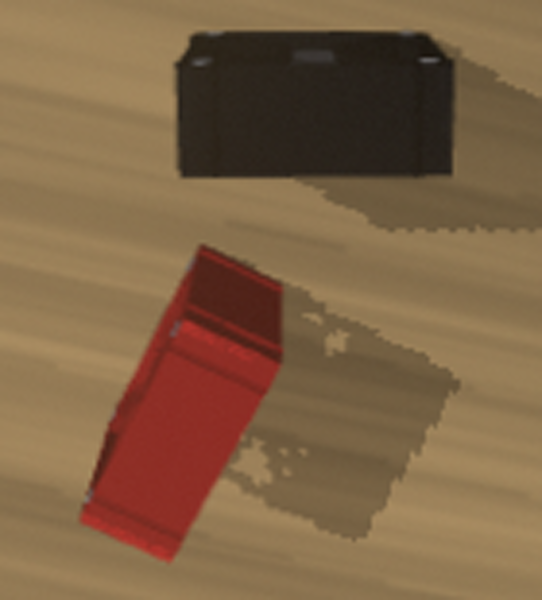

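The near face's top edge runs (366,250)–(467,250) and the far edge sits at row 208. That gives 61 x 25.6 mm, which matches the fan: centre (0.458, -0.244), yaw 0.235. The red fan is clear of the fingers, so I'll grasp and lift.

```bash
python3 - <<'E'
from h import *
from workcell import *
import pickle
o=[np.pi,0,.235]
manip.move_pose([.458,-.2437,.26],o)
manip.line_to([.458,-.2437,.180],speed=.1)
print(read_contact_force());manip.grasp()
print(read_opening(),read_finger_force(),read_contact_force(),read_position())
p=np.array(read_position())
manip.line_to([.458,-.2437,.29],speed=.12)
print(read_opening(),read_contact_force(),read_time_s())
y=.265;f=np.array([.603,.0565]);n=np.array([np.cos(y),np.sin(y)])
manip.move_pose([*(f-n*.07),.28],[np.pi,0,y])
manip.wait(.3);c=capture("wrist");pickle.dump(c,open("w2.pkl","wb"))
print(read_position(),read_orientation(),read_contact_force(),read_opening(),read_time_s())
cv2.imwrite("pics/w2.png",cv2.resize(c["image"][:,:,::-1],(800,600),interpolation=cv2.INTER_CUBIC))
E
```

```text
[ 0.24860084  0.7537532  -0.869184  ]
0.05918253409549882 60.52987217903137 [-0.85016187  1.66753756  5.74797493] [ 0.45819825 -0.24377814  0.18083234]
0.05939047385235673 [ 0.33594834 -0.33512284 -1.94446408] 6.1667
[0.53546953 0.03760524 0.28003993] [ 3.14155184e+00 -5.74146299e-05  2.64092343e-01] [-0.23501209 -0.7937253  -1.74608491] 0.05941681613415332 7.6417
```

View pics/w2.png

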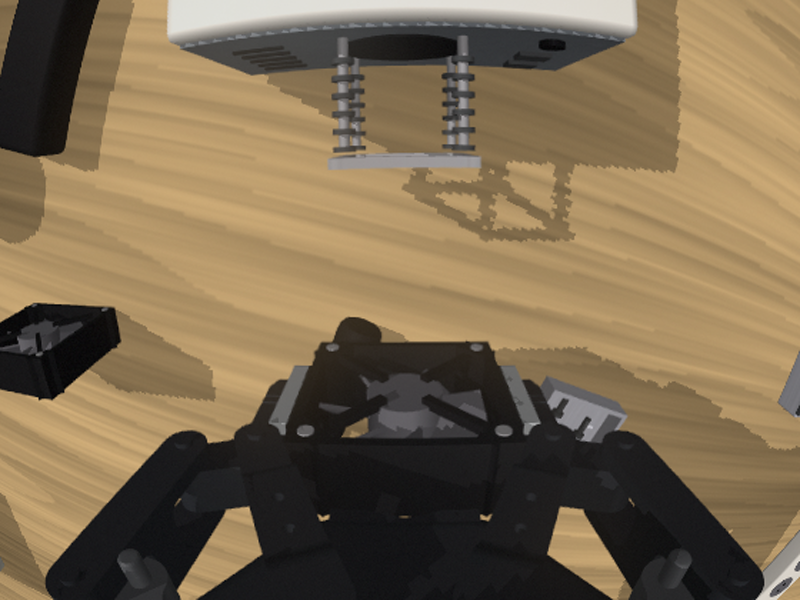

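```bash
python3 - <<'E'
from h import *
import pickle
c=pickle.load(open("w2.pkl","rb"));im=c["image"][:,:,::-1]
a=cv2.resize(im[100:125,225:345],None,fx=6.5,fy=6.5,interpolation=cv2.INTER_CUBIC)
b=cv2.resize(im[232:365,200:365],None,fx=3,fy=3,interpolation=cv2.INTER_CUBIC)
o=np.zeros((a.shape[0]+b.shape[0],800,3),np.uint8);o[:a.shape[0],:a.shape[1]]=a;o[a.shape[0]:,:b.shape[1]]=b
print(o.shape,a.shape)
cv2.imwrite("pics/w2c.png",o[:600])
E
```

```text
(561, 800, 3) (162, 780, 3)
```

View pics/w2c.png

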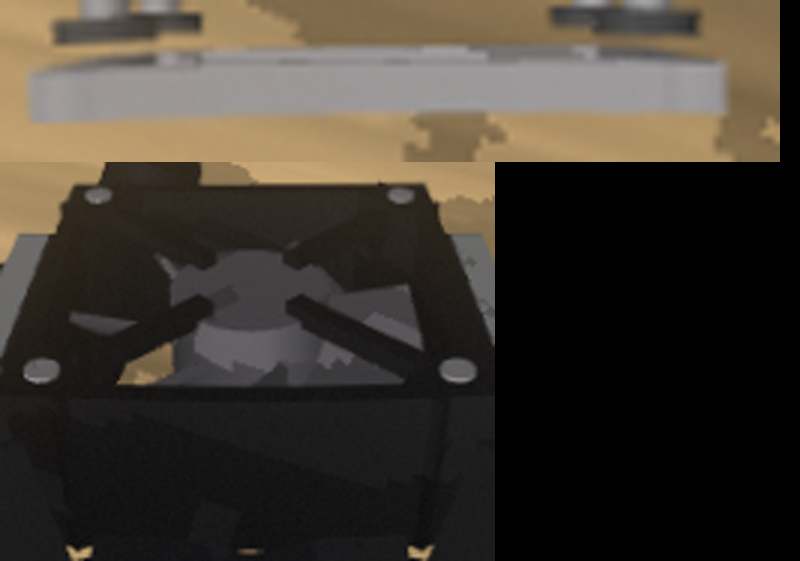

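```bash
python3 - <<'E'
from h import *
import pickle
c=pickle.load(open("w2.pkl","rb"))
h=.5
fr=lambda x,y,z:at_z(c,225+x/6.5-h,100+y/6.5-h,z,True)
L,R,l,r=fr(31,122,.085),fr(727,112,.085),fr(33,72,.085),fr(727,62,.085)
print(L,R,"w",np.linalg.norm(L-R),"mid",(L+R)/2,"yaw",np.arctan2((R-L)[0],-(R-L)[1]),np.arctan2((r-l)[0],-(r-l)[1]),"thick",np.linalg.norm((l+r-L-R)/2))
T=np.array([.53547,.0376,.28004]);W=Ro.from_euler("xyz",[np.pi,0,.2641]).as_matrix()
def pl(x,y,X):
    o,d=ray(c,200+x/3-h,232+(y-162)/3-h,True);o=W.T@(o-T);d=W.T@d
    return o+d*(X-o[0])/d[0]
S=[pl(*s,.0125) for s in((41,370),(458,370),(97,195),(401,195))]
B=[pl(*s,.0125) for s in((72,184),(428,184))]
print(np.round(S,4),np.mean(S,0),np.round(B,4))
E
```

```text
[0.59703202 0.08229111 0.085     ] [0.61187205 0.03026066 0.085     ] w 0.054105393624659374 mid [0.60445204 0.05627588 0.085     ] yaw 0.2778409323882775 0.27797945534861496 thick 0.0039317961117364564
[[ 0.0125 -0.0249  0.1246]
 [ 0.0125  0.0247  0.1246]
 [ 0.0125 -0.0251  0.174 ]
 [ 0.0125  0.0247  0.1739]] [ 1.25000000e-02 -1.45724525e-04  1.49304005e-01] [[ 0.0125 -0.03    0.1782]
 [ 0.0125  0.0299  0.1781]]
```

Enlarged crop: the frame's front top edge runs (31,122)–(727,112), giving width 54.1 mm, centre (0.6045, 0.0563) and yaw 0.278. The fan screws at (41,370), (458,370), (97,195) and (401,195) show it centred and square in the grip. Next I lower it, approach and press with force feedback.

```bash
python3 - <<'E'
from h import *
from workcell import *
y=.278;f=np.array([.6045,.0563]);n=np.array([np.cos(y),np.sin(y)]);o=[np.pi,0,y]
P=lambda s,z=.2085:[*(f+n*s),z]
manip.move_pose(P(-.037,.28),o)
manip.line_to(P(-.037),speed=.1)
manip.wait(.3)
F0=np.mean([read_contact_force() for _ in range(1)],0)
def rep(s):
    p=np.array(read_position());F=np.array(read_contact_force())-F0
    q=(p[:2]-f)@n; print(f"cmd {s*1e3:.1f} act {q*1e3:.2f} lat {((p[:2]-f)@[-n[1],n[0]])*1e3:.2f} z {p[2]:.4f} Fn {-F[:2]@n:.2f} Fl {F[:2]@[-n[1],n[0]]:.2f} Fz {F[2]:.2f} T {np.round(read_torque(),2)} t {read_time_s():.2f}",flush=True)
    return -F[:2]@n
rep(-.037)
for s in (-.017,-.014,-.012,-.010,-.008,-.006):
    manip.line_to(P(s),speed=.02);manip.wait(.25);rep(s)
E
```

```text
cmd -37.0 act -36.93 lat -0.01 z 0.2089 Fn 0.00 Fl 0.00 Fz 0.00 T [ 0.01 -0.04 -0.  ] t 9.07
cmd -17.0 act -17.04 lat -0.00 z 0.2085 Fn 0.21 Fl -0.78 Fz 0.08 T [-0.01  0.03  0.02] t 10.47
cmd -14.0 act -14.02 lat 0.01 z 0.2085 Fn 1.15 Fl 0.01 Fz -0.13 T [-0.01 -0.03 -0.02] t 11.03
cmd -12.0 act -12.01 lat -0.01 z 0.2085 Fn 1.36 Fl -0.21 Fz -1.14 T [-0.   -0.01 -0.05] t 11.53
cmd -10.0 act -10.03 lat 0.02 z 0.2085 Fn 2.10 Fl -0.83 Fz -0.37 T [-0.05  0.18  0.  ] t 12.03
cmd -8.0 act -8.05 lat -0.02 z 0.2085 Fn 4.32 Fl -0.17 Fz -0.38 T [-0.11  0.45  0.07] t 12.53
cmd -6.0 act -6.08 lat 0.01 z 0.2084 Fn 6.34 Fl -0.29 Fz 1.51 T [-0.15  0.69  0.03] t 13.03
```

```bash
python3 - <<'E'
from h import *
from workcell import *
import pickle
y=.278;f=np.array([.6045,.0563]);n=np.array([np.cos(y),np.sin(y)])
P=lambda s,z=.2085:[*(f+n*s),z]
for s in(-.0042,-.0024):
    manip.line_to(P(s),speed=.01);manip.wait(.2)
    F=[];T=[]
    for _ in range(20): manip.wait(.04);F.append(read_contact_force());T.append(read_torque())
    F=np.mean(F,0);T=np.mean(T,0);l=np.array([-n[1],n[0]]);p=np.array(read_position())
    print(s,(p[:2]-f)@n,"Fn",-F[:2]@n,"Fl",F[:2]@l,F[2],"Tl",T[:2]@l,T,read_opening(),read_orientation(),read_time_s())
c=capture("wrist");pickle.dump(c,open("w3.pkl","wb"))
im=c["image"][:,:,::-1]
a=cv2.resize(im[160:340,180:380],None,fx=3.3,fy=3.3,interpolation=cv2.INTER_CUBIC);cv2.imwrite("pics/w3.png",a)
E
```

```text
-0.0042 -0.0043533721042479795 Fn 6.94796170669173 Fl 0.2058430109990017 1.8091620517628204 Tl 0.9427278916878654 [-0.23714833  0.91268811  0.05387556] 0.05914307370377505 [-3.14153382e+00  7.87070874e-04  2.77993083e-01] 14.3917
-0.0024 -0.0026424544013041655 Fn 8.84792236399333 Fl 0.4216115943494607 2.3838993819442305 Tl 1.1642254406327033 [-0.27435692  1.13241036  0.04332082] 0.059652459907749616 [-3.14151110e+00  1.10281732e-03  2.78024153e-01] 15.7583
```

View pics/w3.png

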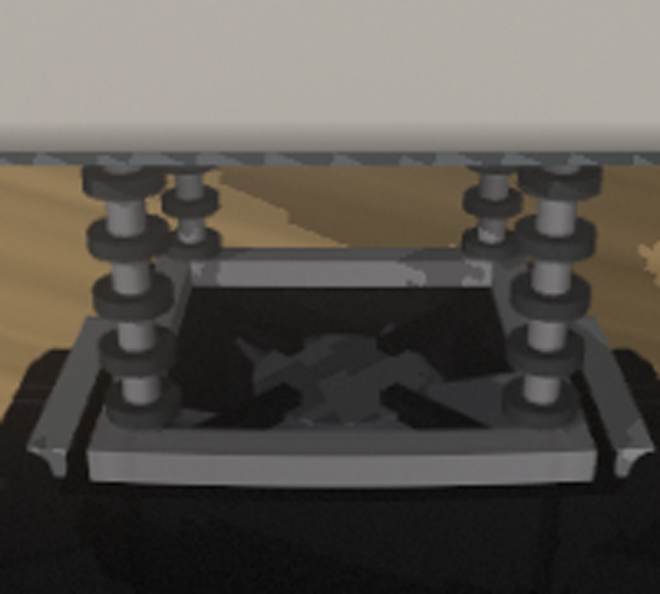

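```bash
python3 - <<'E'
from h import *
import pickle
y=.278;f=np.array([.6045,.0563]);n=np.array([np.cos(y),np.sin(y)]);l=np.array([-n[1],n[0]])
c=pickle.load(open("w3.pkl","rb"))
for x,v in((88,482),(596,482),(342,487)):
    p=at_z(c,180+x/3.3-.5,160+v/3.3-.5,.085,True)[:2]-f;print("n,l mm",p@n*1e3,p@l*1e3)
T=np.array([*(f+n*-.00264),.2085]);W=Ro.from_euler("xyz",[np.pi,0,y]).as_matrix()
E
```

```text
n,l mm 8.372488317578098 27.554202066868193
n,l mm 8.35049936716939 -27.413936788942856
n,l mm 8.536298432327474 0.07217711372096547
```

The view shows the fan behind the frame, with the frame's front top edge at (88,482)–(596,482). It has been pushed in about 8.5 mm and is centred within 0.1 mm. The force reads 8.85 N. I'll hold this, then hand in.

```bash
python3 - <<'E'
from h import *
from workcell import *
n=np.array([np.cos(.278),np.sin(.278)])
for k in range(2):
    F=[]
    for _ in range(20): manip.wait(.1);F.append(read_contact_force())
    print("Fn",-np.mean(F,0)[:2]@n,np.mean(F,0)[2],read_opening(),read_position(),read_time_s())
if 7.5<-np.mean(F,0)[:2]@n<10.5: print(ticket.finish_job())
E
```

```text
Fn 8.81614385097296 2.4039757887651088 0.05948430831804813 [0.60197353 0.05554095 0.20844995] 17.8083
Fn 8.664993373241325 2.621803594412565 0.059529593031020366 [0.60196778 0.05556459 0.20845018] 19.8083
the job is handed in; nothing more can be done
None
```

The small fan is held square and centred against the frame at about 8.7–8.8 N, with the springs squeezed about 8.5–9 mm; it held steady for 4 s and the job was handed in at about 20 s, still gripping and pushing.

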